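# Wipe the slugs off the punching plate and hold the scraper over the dust tray

## Task

Pick up the wooden-gripped scraper and use it to wipe all four loose steel slugs off the punching plate into the trough at its end; push them with the scraper only, never with the fingers or the arm. Then carry the scraper clear of the two standing cups and the solder spool, leaving these where they stand, and bring it over the open dust tray so that I can brush it off. Finish still holding it there: upright, centred over the tray, its long side along the tray's long side, about 15 mm (a finger's breadth) above the rim, still and touching neither the tray nor anything else but your fingers.

Things in the scene. Friction and masses are not known exactly. Their poses are not given: they have to be found in the camera images.
- scraper: Scraper standing on the bench: steel foot 24 (its x) x 92 (y) x 12 mm high, on it a wooden grip 22 (x) x 74 (y) mm, top at 54 mm. Origin: centre of underside; z up. About 0.18 kg. Grip it from above across the 22 mm (x), high on the wood so the fingertips stay above the foot; wipe along its x, broad face forward. Symmetrical. It and the tray may swap places.
- plate: Fixed punching plate: smooth steel 150 (its x) x 120 (y) mm on a grey base with feet, top 30 mm above the bench, no rims. Origin under the plate's centre at bench level, z up. At its +x end (to the robot's left) a grey sheet trough is joined on: inside x 75 to 135, y -64 to 64 mm, floor at z 9, outer and side walls 36 mm high. Slugs pushed over the edge at x = 75 mm fall into it.
- slug1: Loose steel punching slug 1 of 4: dark disc, 18 mm diameter, 8 mm thick, 16 g, lying flat on the plate, somewhere within x = -25 to +50 and y = -35 to +35 mm of the plate's frame. Origin: centre of its underside. All four are alike.
- slug2: Loose steel punching slug 2 of 4: dark disc, 18 mm diameter, 8 mm thick, 16 g, lying flat on the plate, somewhere within x = -25 to +50 and y = -35 to +35 mm of the plate's frame. Origin: centre of its underside. All four are alike.
- slug3: Loose steel punching slug 3 of 4: dark disc, 18 mm diameter, 8 mm thick, 16 g, lying flat on the plate, somewhere within x = -25 to +50 and y = -35 to +35 mm of the plate's frame. Origin: centre of its underside. All four are alike.
- slug4: Loose steel punching slug 4 of 4: dark disc, 18 mm diameter, 8 mm thick, 16 g, lying flat on the plate, somewhere within x = -25 to +50 and y = -35 to +35 mm of the plate's frame. Origin: centre of its underside. All four are alike.
- tray: Dust tray, fixed: open rectangular aluminium tray 64 (its x) x 124 (its y, the long side) x 22 mm high, walls and floor 3 mm, empty. Origin: centre of its underside, at bench level; z up.
- tray_mouth (a point): Centre of the dust tray's mouth, level with its rim (22 mm above the bench). Same axes as the tray.
- cup_a: Bystander: grey upright pipe cup, 31 mm diameter, 50 mm high, loose, 30 g, in the row between the plate and the tray. Origin: centre of its underside.
- spool: Bystander: solder spool standing on its flange, about 49 x 54 x 52 mm high, loose, 0.22 kg, in the same row. Origin: centre of its underside.
- cup_b: Bystander: second grey upright pipe cup, 32 mm diameter, 46 mm high, loose, 30 g, in the same row. Origin: centre of its underside.
Things that resemble listed ones, but are neither listed nor needed, are in the scene too. Of the things like the scraper, leave any that is black; of the rest the larger one is meant.

How it is judged:
On the way, in this order (a step that is already met when the one before it is completed fails the run):
1. the scraper is held in the fingers, clear of the bench, before any slug has left the plate (contact force between scraper and the fingers above 1 N and height (world z) of scraper above 0.035 m and z of each of slug1, slug2, slug3, slug4 in the frame of plate above 0.0285 m), for 0.1 s.
2. all four slugs are in the trough and the scraper is still held (x of slug1 in the frame of plate between 0.076 and 0.135 m and y of slug1 in the frame of plate between -0.064 and 0.064 m and z of each of slug1, slug2, slug3, slug4 in the frame of plate below 0.026 m and x of slug2 in the frame of plate between 0.076 and 0.135 m and y of slug2 in the frame of plate between -0.064 and 0.064 m and x of slug3 in the frame of plate between 0.076 and 0.135 m and y of slug3 in the frame of plate between -0.064 and 0.064 m and x of slug4 in the frame of plate between 0.076 and 0.135 m and y of slug4 in the frame of plate between -0.064 and 0.064 m and contact force between scraper and the fingers above 1 N), for 0.2 s.
At the end, for the whole second after the job is handed in: Slugs all inside the trough. Scraper still gripped, at rest, upright within 0.1 rad, underside 4 to 28 mm above the tray rim, centred within 12 mm, long sides parallel within 0.14 rad; scraper and fingers off the tray, scraper off the bystanders, which stand within 10 mm of their places (all of step 2 and horizontal distance between scraper and tray_mouth below 0.012 m and angle between the y axis of scraper and the y axis of tray, either way round below 0.14 rad and angle between scraper's own z axis and vertical below 0.1 rad and z of scraper in the frame of tray_mouth between 0.004 and 0.028 m and contact force between each of scraper, the fingers and tray below 0.05 N and linear speed of scraper below 0.01 m/s and angular speed of scraper below 0.1 rad/s and contact force between scraper and cup_a below 0.05 N and contact force between scraper and spool below 0.05 N and contact force between scraper and cup_b below 0.05 N and distance of each of cup_a, spool, cup_b from where it was at the start of the episode below 0.01 m and angle between each of cup_a, spool, cup_b's own z axis and vertical below 0.15 rad); the arm keeps its last pose, push and grip.
It fails at once if a cup or the spool is shifted by more than 10 mm or tipped (distance of any of cup_a, spool, cup_b from where it was at the start of the episode above 0.01 m or angle between any of cup_a, spool, cup_b's own z axis and vertical above 0.3 rad).
It fails at once if the fingers or the arm touch a slug (contact force between any of the fingers, the arm and slug1 above 0.3 N or contact force between any of the fingers, the arm and slug2 above 0.3 N or contact force between any of the fingers, the arm and slug3 above 0.3 N or contact force between any of the fingers, the arm and slug4 above 0.3 N).
It also fails if it takes over 51 s, if anything falls off the work surface, if the arm or the gripper's body presses on something with over 40 N, if the wrist force passes 120 N, or if a joint passes its speed limit or range.

## Robot

A 6-joint arm with a two-finger parallel gripper is mounted at the origin on a cart in front of the work surface, level with it; the furniture and walls round the work are solid. World frame = base frame: x ahead of the robot, y to its left, z up, the work surface at z = 0. Lengths are in m, angles in rad, forces in N, time in s.
With the tool pointing down it reaches from about 0.25 to 0.775 m from the base axis. Payload 4 kg.
Tool frame: the origin (TCP) lies on the centre line of the jaws, within the pads' length; the fingertips stand 14 mm ahead of it and the grasp point (between the pads) lies 5 mm behind it (robot.tcp_to_tips is the distance from the TCP to the fingertips, in m); z points along the fingers, y is the line along which they close (so a half turn about z gives the same grasp; the last joint's range is limited). The gripper opens to 94 mm and grips with 3 to 60 N. Pads are 16 mm wide; open, the fingers measure 119 mm over their backs; the gripper's body (75 mm by 177 mm) begins 78 mm behind the grasp point.
Start: joints at [-1.236, 0.087, 1.371, -0, 1.684, -0.103], TCP at [0.233, -0.498, 0.22] pointing down, gripper open.
Joint ranges: [-3.1, 3.1], [-0.76, 2.03], [0.27, 2.55], [-1.08, 4.22], [0.17, 2.65], [-2.57, 2.57]. Speed limits (rad/s): [2.79, 2.79, 3.14, 3.14, 3.14, 3.14].

## Interface

Orientations are given as [roll, pitch, yaw] about the fixed x, y, z axes, in that order (R = Rz(yaw) Ry(pitch) Rx(roll)).
In Python, from bench import robot gives the robot as it stands.
- The arm moves only by the tool carry_out, never from a script. Its argument "increments" is a list of rows, each a list of 3 entries, a list of its own where there are three numbers: the closure in counts, from 0 (fully open) to 255 (shut), then the shift along the tool's x, y, z in mm, then the turn about the tool's z in degrees. In form: [[fingers, [dx, dy, dz], twist], ...]. A call has 1 to 8 rows; each row shifts and turns the commanded pose from where the row before left it, along the tool's axes as they then stand; what a row does not reach is not made up. A row lasts 1/10 s, in which the tool goes at most 50 mm and 8.59 degrees, less where a joint would pass 70% of its speed; a pose out of reach is approached as far as the arm can. A call with a gripper value outside its range is refused whole. The fingers move at their own pace and stop on an object; the grip force is fixed at half the most. Time passes only in rows, so rows that do not move let the fingers close. It gives the time, the measured TCP pose, the force, the opening and the grip force at its end, in the units of the state.
- robot.get_obs(): the state, without advancing time (a new reading comes with each control period).
- robot.snapshot(name): name is "scene" or "top"; returns the picture (384x512x3 uint8, blue, green, red); there is no depth.
- robot.get_calibration(name): a dict with "vfov" (degrees; the focal length in pixels is half the picture's height over the tangent of half this angle, whatever the lens; pixels are square), "cx", "cy" (the principal point, pixels), "T" (4x4, takes a point from camera to world coordinates). Camera axes: x right, y down, z forward; pixel columns grow to the right and rows downward; lengths in m; the calibration is good to about 2 mm. A picture is of the moment at which its call begins. get_calibration takes no time and is no camera call.
- robot.close_job(): hands the job in; it is judged then, once.
The state is a dict: "time": time; "joint_positions": joint angles; "qvel": joint speeds; "joint_torque": joint torques, N m; "tool_pos": TCP position; "ee_rot": TCP orientation; "wrist_force": force on the tool from outside, world axes, zero at the start; "wrist_torque": the same for the moment, N m; "width": finger opening in m; "finger_force": force on a finger pad.
Only numpy, scipy, OpenCV 4.12 (cv2) and the standard library are available. Lean on these libraries where they do the work, as an engineer would, in place of code of your own. Each camera call takes 0.05 s, during which the arm holds its last target. There are 200 camera calls.

## Working session

There is one attempt and no reset: what is moved stays moved. The work goes in short steps, Python scripts to look and compute and a tool call to move; the robot and the scene stay as the last step left them, time stands still between calls to the robot, and variables do not carry over. Pictures are saved under pics/ and viewed, at most 10 in all, crops included, and the job is handed in when it is done.

Besides the shell and the picture viewer there is one more tool, called after "Emit:" by a JSON object that holds its "method" and its "body", one argument or row to a line. carry_out: Moves the arm, as the interface text tells. Its arguments: {"type":"object","properties":{"increments":{"type":"array","items":{"type":"array"}}},"required":["increments"]}

```bash
mkdir -p pics
python3 - <<'E'
from bench import robot
import cv2,numpy as np
for n in("top","scene"):
    im=robot.snapshot(n);cv2.imwrite(f"pics/{n}0.png",im)
    c=robot.get_calibration(n);print(n,c["vfov"],c["cx"],c["cy"],np.round(c["T"],4).tolist())
    cv2.imwrite(f"pics/{n}0b.png",cv2.resize(im,(800,600),interpolation=cv2.INTER_CUBIC))
o=robot.get_obs();print(o)
E
```

```text
top 50.99733194426652 254.61916190855496 190.0743400609477 [[0.0135, -0.988, 0.1541, 0.3676], [-0.9998, -0.0151, -0.0092, -0.0687], [0.0114, -0.1539, -0.988, 1.2165], [0.0, 0.0, 0.0, 1.0]]
scene 55.5316166415788 252.28079824483842 197.84091155658248 [[-0.8338, -0.2152, 0.5085, 0.0905], [-0.5519, 0.2981, -0.7788, 0.6494], [0.016, -0.93, -0.3673, 0.4068], [0.0, 0.0, 0.0, 1.0]]
{'time': 0.1, 'joint_positions': array([-1.23606422e+00,  8.78512820e-02,  1.37207186e+00,  2.19603673e-06,
        1.68358694e+00, -1.03076730e-01]), 'qvel': array([ 0.00180903, -0.00167377, -0.00141998, -0.00046453, -0.00073758,
        0.00197673]), 'joint_torque': array([ 2.58580054e-03, -3.41254914e+01, -3.03299868e+01,  7.20752380e-02,
        3.05066805e-02, -1.04412341e-04]), 'tool_pos': array([ 0.23303354, -0.49768957,  0.21845334]), 'ee_rot': array([-3.13968562e+00, -1.99464004e-04,  4.37808888e-01]), 'wrist_force': array([-0.39239445, -0.42700439, -0.042444  ]), 'wrist_torque': array([-0.02938098, -0.02414802,  0.04454764]), 'finger_force': 0.0, 'width': 0.09387133081879252}
```

View pics/top0b.png

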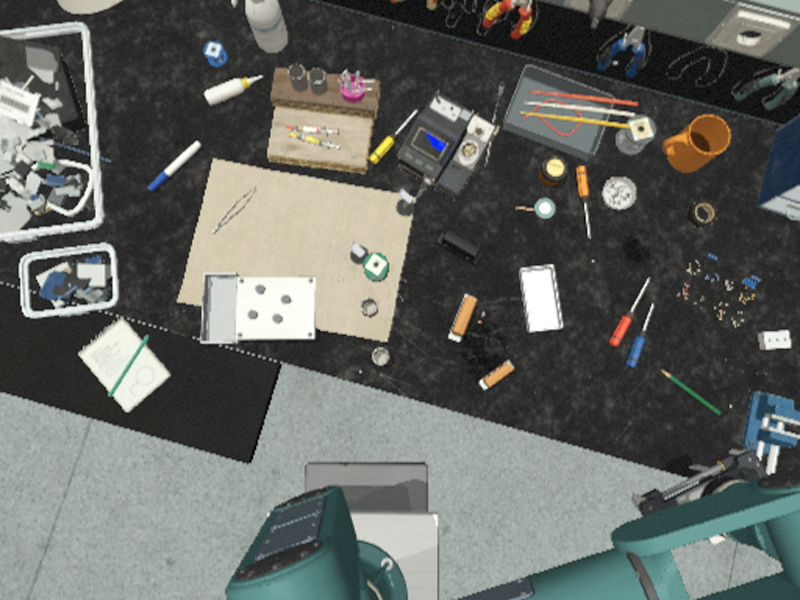

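View pics/scene0b.png

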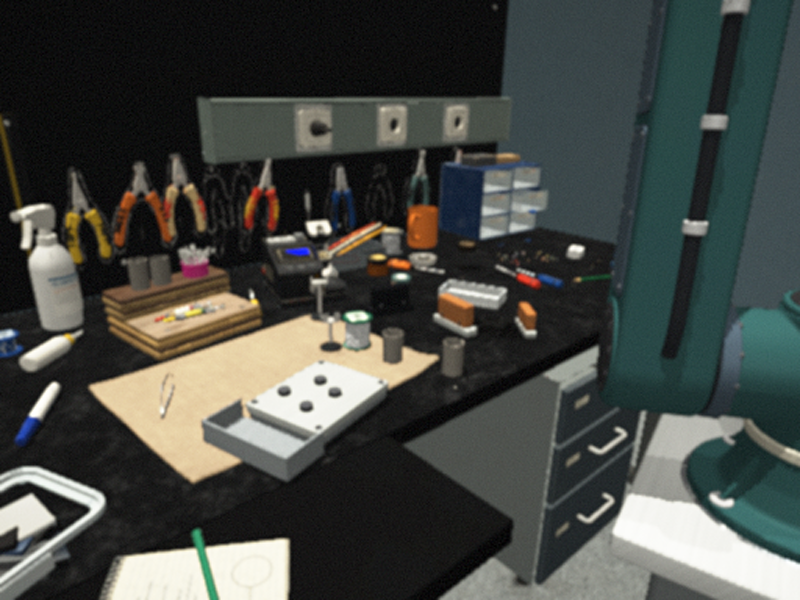

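Run:
```python
import cv2
im=cv2.imread("pics/top0.png")
a=cv2.resize(im[150:250,120:280],None,fx=5,fy=5,interpolation=cv2.INTER_CUBIC)
cv2.imwrite("pics/cropA.png",a)
a=cv2.resize(im[155:255,270:370],None,fx=6,fy=6,interpolation=cv2.INTER_CUBIC)
cv2.imwrite("pics/cropB.png",a)
```

```text
(no output)
```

View pics/cropA.png

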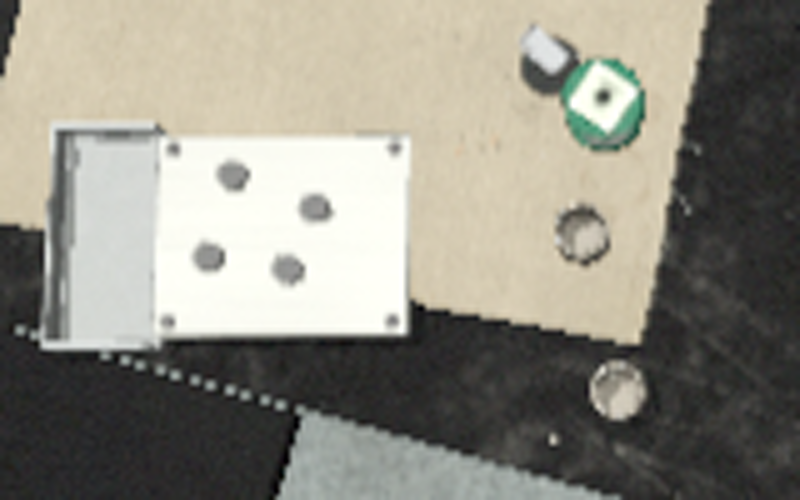

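View pics/cropB.png

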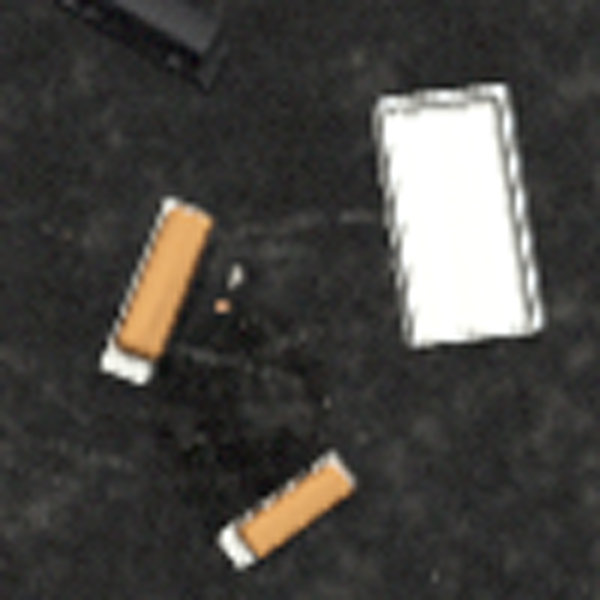

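```bash
cat > h.py <<'E'
import numpy as np
from bench import robot
def px2w(u,v,z,n="top"):
    c=robot.get_calibration(n);f=192/np.tan(np.radians(c["vfov"]/2));T=np.array(c["T"])
    d=T[:3,:3]@[(u-c["cx"])/f,(v-c["cy"])/f,1];p=T[:3,3]
    return (p+d*(z-p[2])/d[2])[:2]
def A(u,v,z):return px2w(120+(u+.5)/5-.5,150+(v+.5)/5-.5,z)
def B(u,v,z):return px2w(270+(u+.5)/6-.5,155+(v+.5)/6-.5,z)
E
python3 - <<'E'
from h import *
np.set_printoptions(precision=4,suppress=True)
P=[A(*p,.03) for p in((162,136),(410,136),(410,335),(158,340))]
print("plate",P,np.mean(P,0))
e=(P[0]+P[3]-P[1]-P[2])/2;print(np.linalg.norm(e),np.degrees(np.arctan2(e[1],e[0])))
f=(P[0]+P[1]-P[2]-P[3])/2;print(np.linalg.norm(f),np.degrees(np.arctan2(f[1],f[0])))
print("slugs",[A(*p,.038) for p in((233,176),(315,208),(209,257),(288,269))])
print("cups/spool",A(582,234,.05),A(618,391,.048),A(604,97,.052))
print("trough outer",A(52,125,.036),A(43,348,.036))
for nm,Q,z in(("scr",((175,203),(212,218),(155,358),(118,343)),.054),("tray",((377,98),(509,87),(543,328),(411,347)),.022)):
    P=[B(*p,z) for p in Q];e=(P[0]+P[1]-P[2]-P[3])/2;g=(P[0]+P[3]-P[1]-P[2])/2
    print(nm,np.mean(P,0),np.linalg.norm(e),np.linalg.norm(g),np.degrees(np.arctan2(e[1],e[0])),np.degrees(np.arctan2(g[1],g[0])))
E
```

```text
plate [array([0.5881, 0.2277]), array([0.5904, 0.0796]), array([0.4711, 0.0756]), array([0.466 , 0.2236])] [0.5289 0.1516]
0.14807729185608764 91.4339419769715
0.12078437132432546 1.922545055745643
slugs [array([0.5632, 0.1825]), array([0.5448, 0.1332]), array([0.5147, 0.1943]), array([0.5083, 0.1476])]
cups/spool [ 0.53   -0.0253] [ 0.4388 -0.0479] [ 0.6115 -0.0367]
trough outer [0.5926 0.2918] [0.4599 0.2889]
scr [ 0.5178 -0.2037] 0.07436620937637681 0.01931052621911589 -22.03705005607924 68.51402446880871
tray [ 0.5575 -0.3556] 0.12504072026587018 0.06713205021581788 6.622851563325104 97.36267301767046
```

The top view shows the plate with 4 slugs, the tray at crop B (460,215), the big orange scraper at (165,280), and cups and spool in a row at y≈-0.03. First I turn the wrist by 47°.

Emit:
{"method": "carry_out", "body": {
  "increments": [
    [90, [0, 0, 0], 8],
    [90, [0, 0, 0], 8],
    [90, [0, 0, 0], 8],
    [90, [0, 0, 0], 8],
    [90, [0, 0, 0], 8],
    [90, [0, 0, 0], 7],
    [90, [0, 0, 0], 0]
  ]
}}

```text
time: 0.8
tool_pos: [0.233, -0.4979, 0.2188]
ee_rot: [-3.141, 0.001, -0.382]
wrist_force: [0.7, 0.2, -0.3]
width: 0.0607
finger_force: 0.0
```

Emit:
{"method": "carry_out", "body": {
  "increments": [
    [90, [17, -42, 0], 0],
    [90, [17, -42, 0], 0],
    [90, [17, -42, 0], 0],
    [90, [17, -42, 0], 0],
    [90, [17, -42, 0], 0],
    [90, [17, -42, 0], 0],
    [90, [17, -42, 0], 0],
    [90, [17, -42, 0], 0]
  ]
}}

```text
time: 1.6
tool_pos: [0.4857, -0.2356, 0.2193]
ee_rot: [3.141, 0.0, -0.379]
wrist_force: [-0.0, -0.0, -0.3]
width: 0.0612
finger_force: 0.0
```

Emit:
{"method": "carry_out", "body": {
  "increments": [
    [90, [19, -43, 30], 0],
    [90, [0, 0, 40], 0],
    [90, [0, 0, 20], 0],
    [90, [0, 0, 0], 0],
    [90, [0, 0, 0], 0]
  ]
}}

```text
time: 2.1
tool_pos: [0.5149, -0.2078, 0.1327]
ee_rot: [3.142, 0.0, -0.381]
wrist_force: [0.3, -0.8, 1.2]
width: 0.0605
finger_force: 0.0
```

Emit:
{"method": "carry_out", "body": {
  "increments": [
    [90, [1, -4, 20], 0],
    [90, [0, 0, 25], 0],
    [90, [0, 0, 20], 0],
    [90, [0, 0, 0], 0],
    [90, [0, 0, 0], 0]
  ]
}}

```text
time: 2.6
tool_pos: [0.5183, -0.2053, 0.0696]
ee_rot: [3.141, -0.003, -0.383]
wrist_force: [-0.1, 0.1, -0.3]
width: 0.0609
finger_force: 0.0
```

Run:
```python
from h import *
import cv2
o=robot.get_obs();print(o["tool_pos"],o["ee_rot"],o["wrist_force"])
a=cv2.resize(robot.snapshot("scene")[150:240,240:370],None,fx=6,fy=6,interpolation=cv2.INTER_CUBIC)
b=cv2.resize(robot.snapshot("top")[160:240,230:360],None,fx=6,fy=6,interpolation=cv2.INTER_CUBIC)[:,:]
cv2.imwrite("pics/g.png",cv2.resize(np.vstack([a,b]),None,fx=.58,fy=.58))
```

```text
[ 0.51825706 -0.20534012  0.06957406] [ 3.14127310e+00 -2.90833508e-03 -3.82676307e-01] [-0.05104146  0.09911761 -0.28396025]
```

View pics/g.png

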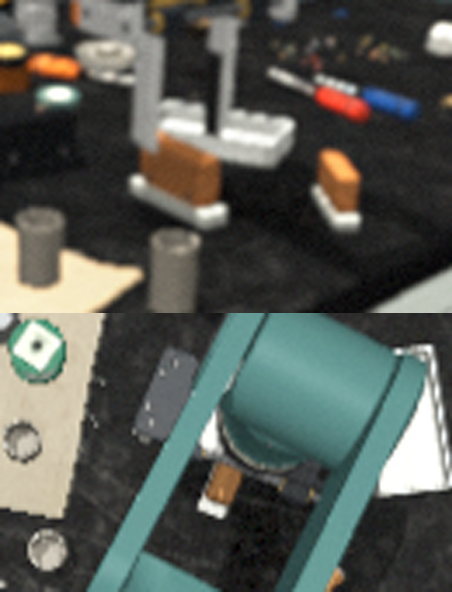

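Fingers straddle the grip centre (picture: fingers at 150 and 215, grip centre 182). I go down and close.

Emit:
{"method": "carry_out", "body": {
  "increments": [
    [90, [0, 0, 15], 0],
    [90, [0, 0, 16], 0],
    [90, [0, 0, 0], 0],
    [90, [0, 0, 0], 0],
    [90, [0, 0, 0], 0]
  ]
}}

```text
time: 3.2
tool_pos: [0.5179, -0.2047, 0.0374]
ee_rot: [3.141, -0.002, -0.382]
wrist_force: [0.1, 0.2, 0.0]
width: 0.0611
finger_force: 0.0
```

Emit:
{"method": "carry_out", "body": {
  "increments": [
    [255, [0, 0, 0], 0],
    [255, [0, 0, 0], 0],
    [255, [0, 0, 0], 0],
    [255, [0, 0, 0], 0],
    [255, [0, 0, 0], 0],
    [255, [0, 0, 0], 0],
    [255, [0, 0, 0], 0]
  ]
}}

```text
time: 3.9
tool_pos: [0.5175, -0.2043, 0.0366]
ee_rot: [-3.141, -0.0, -0.382]
wrist_force: [0.8, 1.1, 0.4]
width: 0.0218
finger_force: 30.0
```

Emit:
{"method": "carry_out", "body": {
  "increments": [
    [255, [0, 0, -15], 0],
    [255, [0, 0, -25], 0],
    [255, [0, 0, -25], 0],
    [255, [0, 0, -25], 0],
    [255, [0, 0, -25], 0],
    [255, [0, 0, -5], 0],
    [255, [0, 0, 0], 0]
  ]
}}

```text
time: 4.6
tool_pos: [0.5178, -0.2048, 0.158]
ee_rot: [3.141, -0.003, -0.383]
wrist_force: [0.1, 0.0, -1.9]
width: 0.0216
finger_force: 30.0
```

Emit:
{"method": "carry_out", "body": {
  "increments": [
    [255, [0, 0, 0], -6],
    [255, [0, 0, 0], -6],
    [255, [0, 0, 0], -6],
    [255, [0, 0, 0], -5.6],
    [255, [0, 0, 0], 0],
    [255, [0, 0, 0], 0]
  ]
}}

```text
time: 5.2
tool_pos: [0.5166, -0.2041, 0.155]
ee_rot: [-3.14, 0.003, 0.027]
wrist_force: [-0.7, 0.3, -1.6]
width: 0.0218
finger_force: 30.0
```

Emit:
{"method": "carry_out", "body": {
  "increments": [
    [255, [4, -25, 0], 0],
    [255, [4, -40, 0], 0],
    [255, [4, -45, 0], 0],
    [255, [4, -45, 0], 0],
    [255, [4, -45, 0], 0],
    [255, [4, -45, 0], 0],
    [255, [4, -35, 0], 0],
    [255, [2, -17, 0], 0]
  ]
}}

```text
time: 6.0
tool_pos: [0.5381, 0.0965, 0.1559]
ee_rot: [-3.141, 0.001, 0.031]
wrist_force: [0.4, -0.3, -1.9]
width: 0.0217
finger_force: 30.0
```

Emit:
{"method": "carry_out", "body": {
  "increments": [
    [255, [0, 0, 0], 0],
    [255, [0, 0, 0], 0],
    [255, [0, 0, 0], 0]
  ]
}}

```text
time: 6.3
tool_pos: [0.5385, 0.0922, 0.1563]
ee_rot: [3.141, 0.001, 0.028]
wrist_force: [0.5, -0.4, -1.7]
width: 0.022
finger_force: 30.0
```

Run:
```python
from h import *
import cv2
o=robot.get_obs();print(o["tool_pos"],o["ee_rot"],o["wrist_force"])
a=cv2.resize(robot.snapshot("scene")[150:310,120:320],None,fx=4,fy=4,interpolation=cv2.INTER_CUBIC)[:600]
cv2.imwrite("pics/s.png",a)
```

```text
[0.53851877 0.09215126 0.1562735 ] [3.14084726e+00 5.47839050e-04 2.75633647e-02] [ 0.51318939 -0.40344614 -1.69449558]
```

View pics/s.png

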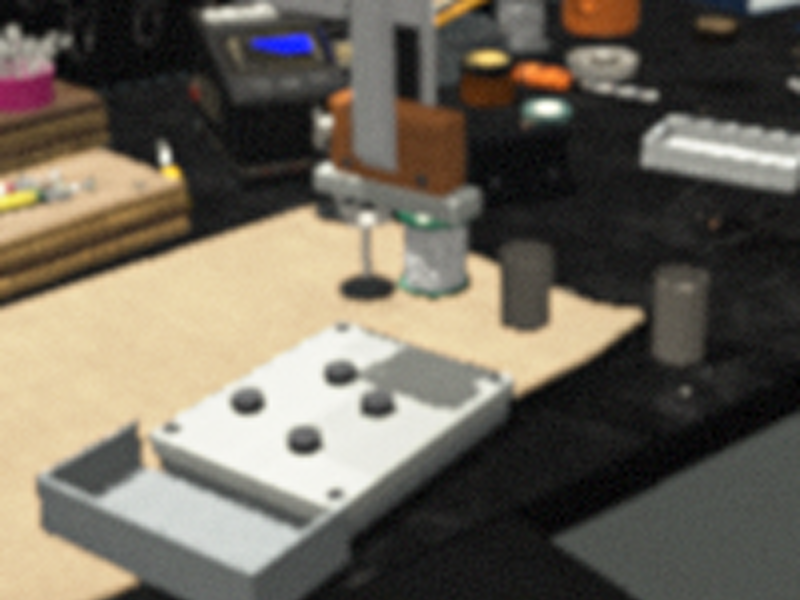

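Run:
```python
from h import *
c=robot.get_calibration("scene");f=192/np.tan(np.radians(c["vfov"]/2));Ti=np.linalg.inv(c["T"])
o=robot.get_obs();p=o["tool_pos"];y=o["ee_rot"][2];ux=np.array([np.cos(y),np.sin(y),0]);uy=np.array([-np.sin(y),np.cos(y),0])
for off in(0,.01):
  for a in(-.046,.046):
   for z in(.012,0):
    q=p+ux*(a+off)+uy*.012+[0,0,z-.0366];q=Ti@[*q,1]
    u=f*q[0]/q[2]+c["cx"];v=f*q[1]/q[2]+c["cy"];print(off,a,z,np.round([(u-120)*4,(v-150)*4]))
```

```text
0 -0.046 0.012 [454. 204.]
0 -0.046 0 [454. 226.]
0 0.046 0.012 [311. 168.]
0 0.046 0 [312. 189.]
0.01 -0.046 0.012 [438. 200.]
0.01 -0.046 0 [438. 222.]
0.01 0.046 0.012 [297. 164.]
0.01 0.046 0 [298. 185.]
```

The scraper's projected corners match the picture with zero offset, so it sits centred in the grip. I lower it behind the slugs.

Emit:
{"method": "carry_out", "body": {
  "increments": [
    [255, [0, 0, 20], 0],
    [255, [0, 0, 25], 0],
    [255, [0, 0, 20], 0],
    [255, [0, 0, 15], 0],
    [255, [0, 0, 5], 0],
    [255, [0, 0, 0], 0],
    [255, [0, 0, 0], 0],
    [255, [0, 0, 0], 0]
  ]
}}

```text
time: 7.15
tool_pos: [0.5396, 0.0933, 0.073]
ee_rot: [3.142, -0.003, 0.029]
wrist_force: [-0.4, 0.2, -2.2]
width: 0.0216
finger_force: 30.0
```

Emit:
{"method": "carry_out", "body": {
  "increments": [
    [255, [-1, 0, 4], 0],
    [255, [0, 0, 0], 0],
    [255, [0, 0, 0], 0],
    [255, [0, 0, 0], 0]
  ]
}}

```text
time: 7.55
tool_pos: [0.5377, 0.0933, 0.0677]
ee_rot: [3.142, -0.0, 0.029]
wrist_force: [0.1, -0.8, -2.4]
width: 0.0218
finger_force: 30.0
```

Emit:
{"method": "carry_out", "body": {
  "increments": [
    [255, [0, -6, 0], 0],
    [255, [0, -10, 0], 0],
    [255, [0, -10, 0], 0],
    [255, [0, -10, 0], 0],
    [255, [0, -10, 0], 0],
    [255, [0, -10, 0], 0],
    [255, [0, -10, 0], 0],
    [255, [0, -10, 0], 0]
  ]
}}

```text
time: 8.35
tool_pos: [0.5353, 0.1701, 0.0676]
ee_rot: [3.141, -0.0, 0.03]
wrist_force: [-0.2, -0.3, -1.3]
width: 0.0219
finger_force: 30.0
```

Emit:
{"method": "carry_out", "body": {
  "increments": [
    [255, [0, -10, 0], 0],
    [255, [0, -10, 0], 0],
    [255, [0, -8, 0], 0],
    [255, [0, -8, 0], 0],
    [255, [0, -8, 0], 0],
    [255, [0, -8, 0], 0],
    [255, [0, -8, 0], 0],
    [255, [0, 0, 0], 0]
  ]
}}

```text
time: 9.15
tool_pos: [0.5335, 0.2304, 0.0675]
ee_rot: [-3.141, 0.0, 0.031]
wrist_force: [0.9, -0.2, -1.6]
width: 0.0218
finger_force: 30.0
```

Emit:
{"method": "carry_out", "body": {
  "increments": [
    [255, [0, 0, 0], 0],
    [255, [0, 0, 0], 0],
    [255, [0, 0, 0], 0]
  ]
}}

```text
time: 9.45
tool_pos: [0.5337, 0.2289, 0.0675]
ee_rot: [3.141, 0.0, 0.029]
wrist_force: [0.4, 0.3, -2.0]
width: 0.0218
finger_force: 30.0
```

Emit:
{"method": "carry_out", "body": {
  "increments": [
    [255, [0, -6, 0], 0],
    [255, [0, 0, 0], 0],
    [255, [0, 0, 0], 0],
    [255, [0, 0, -20], 0],
    [255, [0, 0, -30], 0],
    [255, [0, 0, -30], 0],
    [255, [0, 0, -10], 0],
    [255, [0, 0, 0], 0]
  ]
}}

```text
time: 10.25
tool_pos: [0.5346, 0.2356, 0.1597]
ee_rot: [-3.14, -0.004, 0.029]
wrist_force: [0.4, 0.0, -2.4]
width: 0.0219
finger_force: 30.0
```

Run:
```python
from h import *
import cv2
o=robot.get_obs();print(o["tool_pos"],o["ee_rot"],o["wrist_force"])
a=cv2.resize(robot.snapshot("scene")[180:320,110:280],None,fx=4,fy=4,interpolation=cv2.INTER_CUBIC)
cv2.imwrite("pics/t.png",a)
```

```text
[0.53460152 0.23557401 0.15967681] [-3.14044733 -0.00438658  0.02940993] [ 0.41746747  0.03523011 -2.37749284]
```

View pics/t.png

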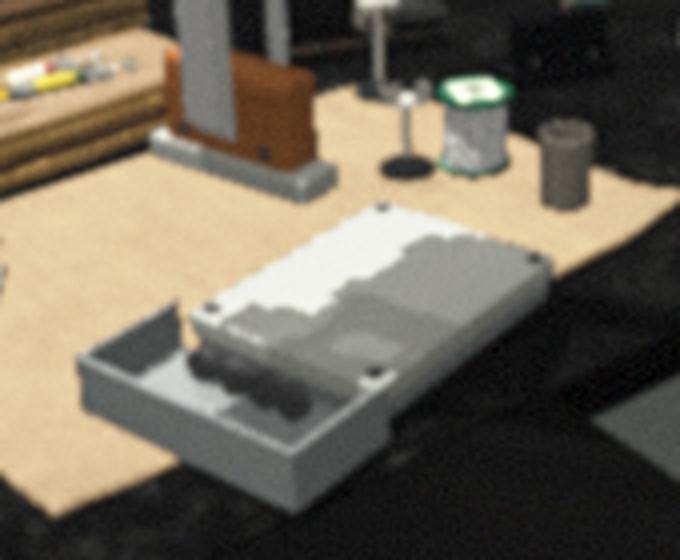

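All four slugs lie in the trough (dark row at (190–310, 350–410)) and the plate is clear. Now I carry the scraper to the tray, passing above the row.

Emit:
{"method": "carry_out", "body": {
  "increments": [
    [255, [0, 20, 0], 0],
    [255, [0, 40, 0], 0],
    [255, [1, 45, 0], 0],
    [255, [1, 45, 0], 0],
    [255, [1, 45, 0], 0],
    [255, [1, 45, 0], 0],
    [255, [1, 45, 0], 0],
    [255, [1, 45, 0], 0]
  ]
}}

```text
time: 11.1
tool_pos: [0.5476, -0.0959, 0.1547]
ee_rot: [-3.14, 0.004, 0.029]
wrist_force: [1.1, -0.3, -1.7]
width: 0.0217
finger_force: 30.0
```

Emit:
{"method": "carry_out", "body": {
  "increments": [
    [255, [0, 45, 0], 0],
    [255, [0, 45, 0], 0],
    [255, [0, 45, 0], 0],
    [255, [0, 45, 0], 0],
    [255, [0, 40, 0], 0],
    [255, [0, 25, 0], 0],
    [255, [0, 15, 0], 0],
    [255, [0, 0, 0], 0]
  ]
}}

```text
time: 11.9
tool_pos: [0.5557, -0.3554, 0.1549]
ee_rot: [-3.139, 0.003, 0.027]
wrist_force: [-0.4, 1.0, -1.3]
width: 0.0218
finger_force: 30.0
```

Emit:
{"method": "carry_out", "body": {
  "increments": [
    [255, [0, 0, 0], -3],
    [255, [0, 0, 0], -2.3],
    [255, [0, 0, 0], 0],
    [255, [0, 0, 0], 0],
    [255, [0, 0, 0], 0]
  ]
}}

```text
time: 12.4
tool_pos: [0.5569, -0.3533, 0.1575]
ee_rot: [-3.141, 0.0, 0.122]
wrist_force: [0.1, 0.6, -2.4]
width: 0.0216
finger_force: 30.0
```

Emit:
{"method": "carry_out", "body": {
  "increments": [
    [255, [0, 1, 20], 0],
    [255, [0, 0, 25], 0],
    [255, [0, 0, 20], 0],
    [255, [0, 0, 12], 0],
    [255, [0, 0, 4], 0],
    [255, [0, 0, 0], 0],
    [255, [0, 0, 0], 0],
    [255, [0, 0, 0], 0]
  ]
}}

```text
time: 13.2
tool_pos: [0.5577, -0.3559, 0.0783]
ee_rot: [3.139, -0.002, 0.122]
wrist_force: [-0.7, -0.6, -1.6]
width: 0.0218
finger_force: 30.0
```

Run:
```python
from h import *
import cv2
o=robot.get_obs();print(o["tool_pos"],o["ee_rot"],o["wrist_force"])
a=cv2.resize(robot.snapshot("scene")[150:240,240:370],None,fx=5,fy=5,interpolation=cv2.INTER_CUBIC)[:300]
b=cv2.resize(robot.snapshot("top")[150:210+0,120:250],None,fx=5,fy=5,interpolation=cv2.INTER_CUBIC)
cv2.imwrite("pics/e.png",np.vstack([a,b]))
```

```text
[ 0.5576813  -0.35594692  0.0783339 ] [ 3.13945138e+00 -2.10826987e-03  1.21860297e-01] [-0.69459299 -0.61933809 -1.60567607]
```

View pics/e.png

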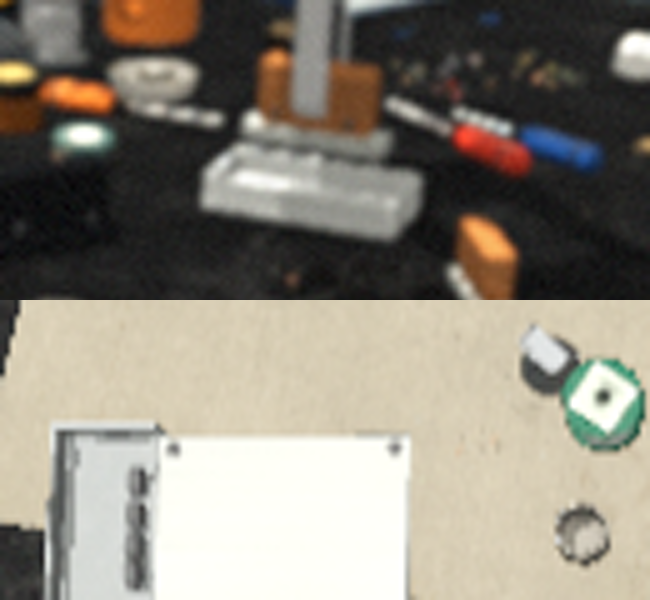

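Slugs are in the trough (four in a column at u≈137), the bystanders stand where they were, and the scraper is level above the tray. I trim the height and settle.

Emit:
{"method": "carry_out", "body": {
  "increments": [
    [255, [0, 0, 4], 0],
    [255, [0, 0, 0], 0],
    [255, [0, 0, 0], 0],
    [255, [0, 0, 0], 0],
    [255, [0, 0, 0], 0],
    [255, [0, 0, 0], 0],
    [255, [0, 0, 0], 0],
    [255, [0, 0, 0], 0]
  ]
}}

```text
time: 14.1
tool_pos: [0.557, -0.3554, 0.0726]
ee_rot: [3.141, -0.0, 0.122]
wrist_force: [-0.1, 0.9, -0.6]
width: 0.0216
finger_force: 30.0
```

```bash
python3 -c "
from bench import robot
o=robot.get_obs();print(o['tool_pos'],o['wrist_force'],abs(o['qvel']).max());print(robot.close_job())"
```

```text
[ 0.55695096 -0.35537919  0.07264852] [-0.10995379  0.89008786 -0.59722316] 0.0017484024332133656
the job is handed in; nothing more can be done
None
```

The job is handed in, with no verdict shown to me: all four slugs are in the trough, the cups and spool were not touched, and the scraper is held still over the tray, centred and in line with it, about 14 mm above the rim by the arm's readings.

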